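# Charge a mill jar with grinding cylinders from a hooked chute

### The job

Charge the white mill jar: lift the loaded chute by its wooden grip and keep it level while you hook it on the jar by feel: the seat of the hook under its spout rests on the rim, and the tab is drawn back against the inside of the neck, which leaves room to pour. Then, with the hook kept resting on the rim, tip the chute until all six grinding cylinders have slid into the jar, spilling none; the porcelain chips easily, so lean on it only lightly (never more than about 20 N) and leave the jar standing where it is. Finally set the empty chute back down on its feet on the worktop, leaving the other things alone.

Things in the scene. Friction and masses are not known exactly. Their poses are not given: they have to be found in the camera images.
- chute: sheet-metal channel, 200 mm long, 31 wide (26 inside), floor 2.5 thick, side walls 26.5 high from its underside; 0.23 kg empty. Origin at foot level under the grip's middle, x towards the open spout, z up. Stands level on four legs 18 mm high (at x = +-62), so the floor's underside is at z = 18. Closed back at x = -75. Tipping: lower the spout, turning about y. Not reported while held
- chute_grip (a point): centre of the wooden grip block on top of the chute: 26 mm along the chute, 34 across, 34 high, 87 mm above foot level, straight above the chute's origin, its underside 26 mm above the side walls. Gripped with the fingers closing along the chute's x it cannot pitch in the fingers
- hook_ref (a point): point on the floor's underside, mid line, x = 111.5, z = 18 mm in the chute's frame. The steel rim hook is clamped here at a height that the last user set and nobody measured: its flat seat (38 wide, x = 93.5 to 111.5) lies 3 to 9 mm below this point, and in front of the seat a tab (22 wide, x = 111.5 to 114.5) reaches 7 mm lower still, to go inside the neck. It does not slip in use
- spout_lip (a point): middle of the open lip at the spout's end, on the floor's underside: x = 125, z = 18 mm in the chute's frame. The cylinders start to slide at roughly 13 to 20 degrees of tip; about 35 degrees empties the chute
- mill_jar: heavy white porcelain mill jar, loose, 1.6 kg, 128 mm diameter, 126 mm high, with a short narrow neck: bore 56 mm, outside 79 mm, inner height of the neck 18 mm, inner floor at z = 10 mm. Origin: centre of its underside, z up. It is round, so the chute can come from any side. Hook on rim is a stiff contact: roughly 15 N for each mm of pressing
- jar_mouth (a point): centre of the jar's mouth, level with the top of the rim, 126 mm above the worktop
- slug0: glazed white grinding cylinder, 20 mm diameter, 18 mm high, 20 g, slippery; starts upright on the chute's floor. Origin: centre of its underside, z along its axis
- slug1: glazed white grinding cylinder, 20 mm diameter, 18 mm high, 20 g, slippery; starts upright on the chute's floor. Origin: centre of its underside, z along its axis
- slug2: glazed white grinding cylinder, 20 mm diameter, 18 mm high, 20 g, slippery; starts upright on the chute's floor. Origin: centre of its underside, z along its axis
- slug3: glazed white grinding cylinder, 20 mm diameter, 18 mm high, 20 g, slippery; starts upright on the chute's floor. Origin: centre of its underside, z along its axis
- slug4: glazed white grinding cylinder, 20 mm diameter, 18 mm high, 20 g, slippery; starts upright on the chute's floor. Origin: centre of its underside, z along its axis
- slug5: glazed white grinding cylinder, 20 mm diameter, 18 mm high, 20 g, slippery; starts upright on the chute's floor. Origin: centre of its underside, z along its axis
- jar_lid: the jar's lid lying beside the work, 78 mm diameter, 43 mm high; leave alone. Origin: centre of its underside
- wood_rib: flat wooden throwing rib, 58 x 109 x 8 mm; leave alone. Origin: centre of its underside
- wood_stamp: small turned wooden stamp standing up, 33 mm diameter, 62 mm high; leave alone. Origin: centre of its underside
- rubber_kidney: flat rubber kidney, 52 x 100 x 8 mm; leave alone. Origin: centre of its underside

How it is judged:
By the outcome, as a careful person would: the job done as asked, in the order asked, and still so for the second after the job is handed in, with the robot touching nothing.
It also fails if it takes over 64 s, if anything falls off the work surface, if the arm or the gripper's body presses on something with over 40 N, if the wrist force passes 120 N, or if a joint passes its speed limit or range.

### The arm

A 6-joint arm with a two-finger parallel gripper is mounted at the origin on a cart in front of the work surface, level with it; the furniture and walls round the work are solid. World frame = base frame: x ahead of the robot, y to its left, z up, the work surface at z = 0. Lengths are in mm, angles in rad, forces in N, time in s.
With the tool pointing down it reaches from about 400 to 825 mm from the base axis. Payload 7 kg.
Tool frame: the origin (TCP) lies at the very end of the fingers, on their centre line; the grasp point (between the pads) lies 19 mm behind it; z points along the fingers, y is the direction in which the jaws open and shut (so a half turn about z gives the same grasp; the last joint's range is limited). The gripper opens to 88 mm and grips with 3 to 60 N. Pads are 19 mm wide; open, the fingers measure 130 mm over their backs; the gripper's body (78 mm by 193 mm) begins 47 mm behind the grasp point.
Start: joints at [-0.957, 0.359, 0.012, 0, -1.224, -0.288], TCP at [216.018, -639.477, 226.561] pointing down, gripper open.
Joint ranges: [-3.07, 3.07], [-1.43, 2.12], [-1.02, 1.25], [-3.03, 1.67], [-3.05, -0], [-3.03, 3.03]. Speed limits (rad/s): [2.39, 2.39, 3.01, 3.14, 3.14, 3.14].

### API

Orientations are given as a rotation vector (axis times angle).
In Python, from workcell import robot, set_gripper, kin, eyes, order, readout gives the robot as it stands. Calls block until the motion is done:
- robot.reach(position, orientation): joint-space move of the TCP to a pose.
- robot.move_linear(position, rotation=None, vel=150): straight line of the TCP; rotation=None keeps the orientation; vel is the mean speed in mm/s.
- robot.move_j(angles): joint-space move.
- set_gripper(opening): finger opening in mm; the grip force is fixed at half the most; returns when the fingers have stopped.
- robot.pause(seconds).
- kin.solve_ik(position, orientation): joint angles nearest the present ones, or None.
- eyes.capture(name): name is "scene" or "top" or "wrist"; returns the picture (400x640x3 uint8, blue, green, red); there is no depth.
- eyes.camera_params(name): a dict with "fx", "fy", "cx", "cy" (pixels), "origin" and "attitude" of the camera in the world. Camera axes: x right, y down, z forward; pixel columns grow to the right and rows downward; lengths in mm; the calibration is good to about 2 mm. A picture is of the moment at which its call begins: read the wrist's pose just before it. camera_params takes no time and is no camera call; for the wrist camera it gives the pose at the moment of the call.
A pose or a line that the arm cannot do raises robot.IKError and nothing moves.
- order.finish_job(): hands the job in, once; it reports no verdict.
Trained networks look in the newest picture that a camera, given by its name, has taken for a name from the list of things; names that differ only in an ending like _2 or _b are one class to them, and where a whole thing is asked for, a point or a joint stands for the part that bears it (a point fixed in the world has none). Each returns a list of dicts, best first, with "p" (0 to 1); they miss things now and then, are a little off and sometimes report something else, mostly with a low value. They report only what shows in the picture. A call takes as long as a camera call.
- eyes.look_for(camera, target): "bbox" ([left, top, right, bottom] in pixels, round what is visible of it).
- eyes.outline_of(camera, target): "mask" (400x640 bool, what is visible of it) and "bbox" ([left, top, right, bottom] in pixels, round what is visible of it).
Readings, each from a call of its own:
- readout.get_t(): time.
- readout.get_q(): joint angles.
- readout.get_joint_velocities(): joint speeds.
- readout.get_effort(): joint torques, N m.
- readout.get_tcp_pos(): TCP position.
- readout.get_tool_rot(): TCP orientation.
- readout.get_force(): force on the tool from outside, world axes, zero at the start.
- readout.get_torque(): the same for the moment, N m.
- readout.get_width(): finger opening in mm.
Only numpy, scipy, OpenCV 4.12 (cv2) and the standard library are available. Lean on these libraries where they do the work, as an engineer would, in place of code of your own. Each camera call takes 0.05 s, during which the arm holds its last target. There are 200 camera calls.

## Working session

There is one attempt and no reset: what is moved stays moved. The work goes in short steps, each a Python script; the robot and the scene stay as the last script left them, time stands still between calls to the robot, and variables do not carry over. Pictures are saved under pics/ and viewed, about 8 in all and at most 12, crops included, and the job is handed in when it is done.

```bash
ls; mkdir -p pics
python3 - <<'E'
from workcell import robot, set_gripper, kin, eyes, order, readout
import cv2, numpy as np
for c in ("scene","top"):
    im=eyes.capture(c); cv2.imwrite(f"pics/{c}0.png",im)
    p=eyes.camera_params(c); print(c,{k:np.round(v,3).tolist() for k,v in p.items()})
    for t in ("chute","chute_grip","hook_ref","spout_lip","mill_jar","jar_mouth","jar_lid","wood_rib","wood_stamp","rubber_kidney","slug0"):
        print(t,[(np.round(d["bbox"],1).tolist(),round(d["p"],2)) for d in eyes.look_for(c,t)][:6])
print(readout.get_t(),readout.get_tool_rot(),readout.get_force())
E
```

```text
pics
scene {'fx': 453.4, 'fy': 453.4, 'cx': 318.946, 'cy': 202.305, 'origin': [-115.532, 726.782, 709.718], 'attitude': [-0.971, 2.262, -1.281]}
chute [([349.6, 206.9, 415.1, 256.2], 0.85)]
chute_grip [([346.7, 206.0, 412.4, 257.2], 0.69), ([272.3, 233.8, 328.4, 302.6], 0.37)]
hook_ref [([330.7, 213.4, 360.1, 232.5], 0.33)]
spout_lip [([347.1, 207.8, 411.8, 254.5], 0.56)]
mill_jar [([272.0, 231.7, 330.8, 302.4], 0.56)]
jar_mouth [([278.3, 230.3, 334.0, 304.8], 0.8)]
jar_lid [([330.8, 214.5, 360.4, 232.7], 0.98), ([347.3, 206.9, 413.7, 254.0], 0.66)]
wood_rib [([353.0, 171.1, 368.5, 181.5], 0.57)]
wood_stamp [([201.9, 253.8, 215.2, 280.5], 0.61)]
rubber_kidney [([298.3, 200.6, 327.8, 221.5], 0.79)]
slug0 []
top {'fx': 485.552, 'fy': 485.552, 'cx': 319.026, 'cy': 206.117, 'origin': [448.132, 37.661, 1448.374], 'attitude': [-2.154, 2.203, -0.06]}
chute [([328.8, 233.2, 395.1, 247.8], 0.65)]
chute_grip [([328.7, 233.3, 400.3, 250.4], 0.92), ([427.6, 134.6, 449.4, 169.8], 0.24)]
hook_ref []
spout_lip [([328.4, 231.7, 394.0, 251.1], 0.72)]
mill_jar [([248.1, 213.5, 298.0, 258.8], 0.59)]
jar_mouth [([248.0, 213.7, 298.5, 257.2], 0.68)]
jar_lid [([343.2, 185.8, 367.7, 216.7], 0.58)]
wood_rib [([428.3, 134.6, 448.4, 170.2], 0.98)]
wood_stamp [([221.0, 176.6, 234.7, 186.3], 0.61)]
rubber_kidney [([332.4, 157.2, 367.3, 176.6], 0.78)]
slug0 [([385.7, 241.5, 384.7, 244.6], 0.39), ([326.0, 233.8, 397.4, 250.0], 0.2), ([221.6, 175.4, 235.2, 188.0], 0.2)]
1.2 [ 5.09443780e-01 -3.09998768e+00  4.67098561e-08] [ 0.21653334 -0.09687636  1.17474315]
```

Run:
```python
import cv2, numpy as np
a=cv2.imread("pics/top0.png")[120:280,190:470]; b=cv2.imread("pics/scene0.png")[150:320,180:440]
a=cv2.resize(a,(780,446),interpolation=2)
cv2.imwrite("pics/top0c.png",a)
cv2.imwrite("pics/scene0c.png",cv2.resize(b,(780,510),interpolation=2))
```

```text
(no output)
```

View pics/top0c.png

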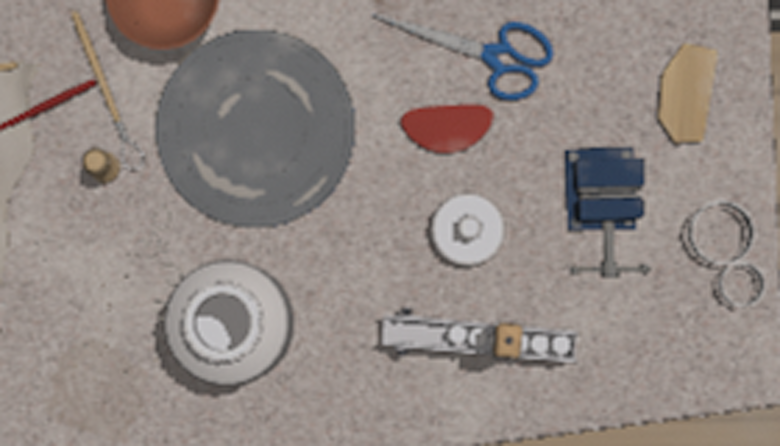

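View pics/scene0c.png

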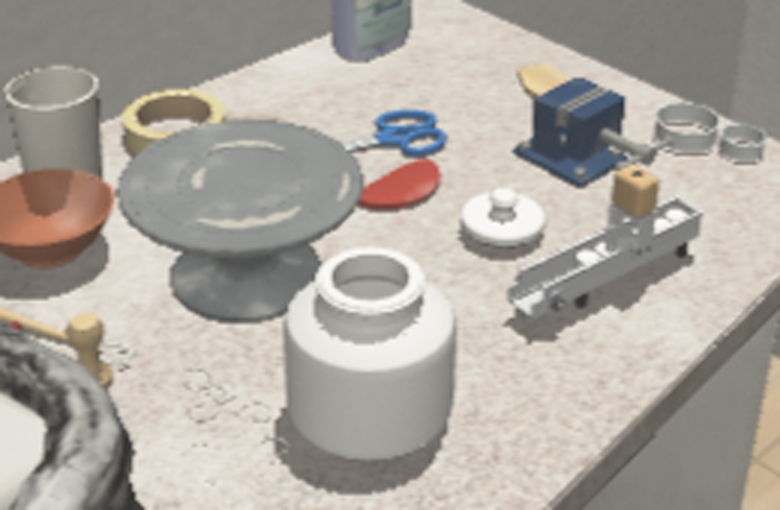

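The top crop shows the chute (crop 380–575, y≈335) with its spout pointing left towards the jar (rim centre at crop 222,325). The wooden grip is at crop (509,341). The lid, kidney and rib are well clear, and the scene view confirms this layout. Next I'll get rough positions and take a close look.

```bash
cat > h.py <<'E'
from workcell import robot, set_gripper, kin, eyes, order, readout
import cv2, numpy as np
from scipy.spatial.transform import Rotation as R
def cam(p): return np.array([[p["fx"],0,p["cx"]],[0,p["fy"],p["cy"]],[0,0,1]]), R.from_rotvec(p["attitude"]).as_matrix(), np.array(p["origin"],float)
def pix2world(p,uv,z):
    K,A,o=cam(p); d=(A@np.linalg.inv(K)@np.column_stack([np.atleast_2d(uv),np.ones(len(np.atleast_2d(uv)))]).T).T
    return o+d*((z-o[2])/d[:,2])[:,None]
def proj(p,X):
    K,A,o=cam(p); c=(np.atleast_2d(X)-o)@A; q=c@K.T; return q[:,:2]/q[:,2:]
def toolrot(yaw,tip=0.):
    """chute frame heading yaw, tipped by tip (spout down); tool z = -chute z, tool y = +-chute x"""
    C=R.from_euler('z',yaw)*R.from_euler('y',tip)
    return C
E
python3 - <<'E'
from h import *
p=eyes.camera_params("top")
print("grip",pix2world(p,[190+509/2.786,120+341/2.786],104).round(1))
print("jar",pix2world(p,[190+222/2.786,120+325/2.786],126).round(1))
e=pix2world(p,[[190+380/2.786,120+331/2.786],[190+575/2.786,120+346/2.786]],44); print(e.round(1))
d=e[0]-e[1]; print("yaw",np.arctan2(d[1],d[0]))
w=eyes.camera_params("wrist"); print({k:np.round(v,3).tolist() for k,v in w.items()})
T=R.from_rotvec(readout.get_tool_rot()); print("cam in tool",T.inv().apply(np.array(w["origin"])-readout.get_tcp_pos()).round(1)); print((T.inv()*R.from_rotvec(w["attitude"])).as_matrix().round(2)); print(T.as_matrix().round(3))
E
```

```text
grip [[439.  -89.2 104. ]]
jar [[460.8 192.4 126. ]]
[[ 451.8   38.2   44. ]
 [ 432.  -162.7   44. ]]
yaw 1.4724958023586836
{'fx': 357.598, 'fy': 357.598, 'cx': 315.198, 'cy': 201.005, 'origin': [137.553, -665.412, 385.441], 'attitude': [1.714, 2.389, 0.371]}
cam in tool [  82.6    0.6 -158.9]
[[ 0.   -0.95 -0.3 ]
 [ 1.   -0.    0.  ]
 [-0.   -0.3   0.95]]
[[-0.947 -0.32  -0.   ]
 [-0.32   0.947 -0.   ]
 [ 0.     0.    -1.   ]]
```

```bash
cat >> h.py <<'E'
def trot(yaw,tip=0.):
    C=R.from_euler('z',yaw)*R.from_euler('y',tip); M=C.as_matrix()
    return R.from_matrix(np.column_stack([np.cross(M[:,0],-M[:,2]),M[:,0],-M[:,2]]))
E
python3 - <<'E'
from h import *
robot.reach([450,50,260],trot(1.48).as_rotvec())
w=eyes.camera_params("wrist"); im=eyes.capture("wrist"); cv2.imwrite("pics/w1.png",im)
np.save("w1.npy",w,allow_pickle=True)
for t in ("chute","mill_jar","jar_lid"):
    for d in eyes.outline_of("wrist",t)[:2]:
        print(t,np.round(d["bbox"],1).tolist(),round(d["p"],2),d["mask"].sum())
        if d["p"]>.5: np.save(f"m_{t}.npy",d["mask"])
print(readout.get_t(),readout.get_q(),readout.get_force())
# IK check for pouring
for y in (1.3,1.48,1.65):
  h=np.array([np.cos(y),np.sin(y),0]); piv=np.array([460.8,192.4,126])-26*h
  for tip in (0,20,40):
    C=R.from_euler('z',y)*R.from_euler('y',np.radians(tip))
    tcp=piv+C.apply([-111.5,0,68-12]); q=kin.solve_ik(tcp,trot(y,np.radians(tip)).as_rotvec()); print(y,tip,tcp.round(),None if q is None else np.round(q,2))
E
```

```text
mill_jar [387.8, 110.0, 535.5, 240.6] 0.7 15072
jar_lid [210.3, 227.3, 270.1, 286.3] 0.96 2390
3.9833 [ 5.47256116e-01 -4.00727499e-02 -3.96968959e-01  2.37301196e-05
 -1.21413367e+00 -2.20956150e+00] [-0.34848022 -0.00429139  0.05905662]
1.3 0 [424.  60. 182.] [ 0.6  -0.02 -0.57 -0.   -1.03 -2.45]
1.3 20 [431.  85. 217.] [ 0.8   0.11 -0.46  0.17 -1.31 -2.71]
1.3 40 [441. 120. 241.] [ 0.92  0.32 -0.32  0.24 -1.59 -2.84]
1.48 0 [448.  55. 182.] [ 0.56  0.02 -0.52  0.   -1.03 -2.22]
1.48 20 [451.  81. 217.] [ 0.8   0.11 -0.49  0.23 -1.26 -2.57]
1.48 40 [454. 117. 241.] [ 0.96  0.29 -0.4   0.33 -1.52 -2.74]
1.65 0 [472.  55. 182.] [ 0.53  0.06 -0.48 -0.   -1.03 -2.02]
1.65 20 [470.  81. 217.] [ 0.8   0.1  -0.51  0.28 -1.2  -2.43]
1.65 40 [467. 117. 241.] [ 0.99  0.25 -0.48  0.41 -1.44 -2.66]
```

View pics/w1.png

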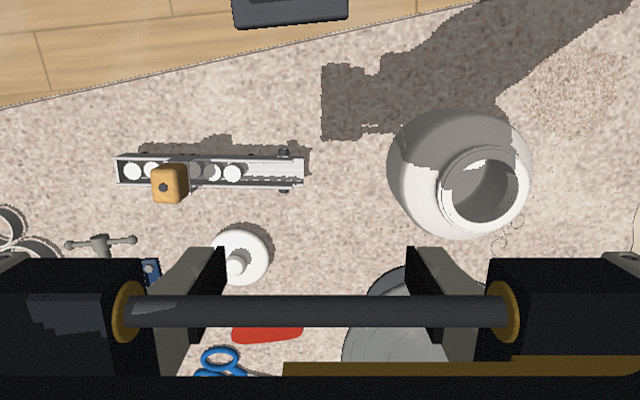

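The wrist picture shows the grip's top at about (169,184) and the chute from (116,169) to (304,173), with its spout to the right. The jar rim is centred near (485,190). I'll fit models to these and overlay them to check.

```bash
cat > fit.py <<'E'
from h import *
from scipy.optimize import minimize
im=cv2.imread("pics/w1.png"); w=np.load("w1.npy",allow_pickle=True).item()
hsv=cv2.cvtColor(im,cv2.COLOR_BGR2HSV); roi=np.zeros(im.shape[:2],bool); roi[155:212,140:200]=1
br=roi&(hsv[...,1]>90); print("brown",br.sum())
e=pix2world(w,[[304,173],[116,169]],44.5); d=e[0]-e[1]; yaw=np.arctan2(d[1],d[0]); print("len",np.hypot(*d[:2]),"yaw",yaw, "mid",e.mean(0).round(1))
def box(v,yaw=None):
    yaw=v[2] if yaw is None else yaw
    B=np.array([[a*13,b*17,c] for a in(-1,1) for b in (-1,1) for c in (70,104)],float)
    return R.from_euler('z',yaw).apply(B)+[v[0],v[1],0]
def cost(v):
    m=np.zeros((4*400,4*640),np.uint8); cv2.fillConvexPoly(m,cv2.convexHull((proj(w,box(v,yaw))*4+1.5).round().astype(np.int32)),1)
    B=cv2.resize(br.astype(np.uint8),None,fx=4,fy=4,interpolation=0); return 1-(m&B).sum()/(m|B).sum()
r=minimize(cost,[439,-89],method="Nelder-Mead",options=dict(initial_simplex=[[439,-89],[446,-89],[439,-82]])); print("grip",r.x,r.fun)
g=r.x
# rim: outer/inner circles at z=126, maximise gradient along projected circles
G=cv2.GaussianBlur(cv2.cvtColor(im,cv2.COLOR_BGR2GRAY),(0,0),1).astype(float); gm=np.hypot(cv2.Sobel(G,6,1,0),cv2.Sobel(G,6,0,1)); gm=np.minimum(gm,120).astype(np.float32)
t=np.linspace(0,2*np.pi,240,endpoint=False); ring=np.column_stack([np.cos(t),np.sin(t),0*t])
def c2(v,rs=(28,39.5)):
    s=0
    for rr in rs:
        uv=proj(w,[v[0],v[1],126]+rr*ring).astype(np.float32); s-=cv2.remap(gm,uv[None,:,0],uv[None,:,1],1).mean()
    return s
best=min(((c2((x,y)),x,y) for x in np.arange(445,480,1.) for y in np.arange(175,210,1.)))
print("rim",best); j=best[1:]
o=cv2.resize(im[90:260,100:560],None,fx=1.7,fy=1.7,interpolation=2)
P=lambda X:((proj(w,X)-[100,90])*1.7+.35).round().astype(np.int32)
for rr in (28,39.5): cv2.polylines(o,[P([j[0],j[1],126]+rr*ring)],True,(0,0,255),1)
cv2.polylines(o,[cv2.convexHull(P(box(g,yaw)))],True,(0,255,0),1)
ch=lambda z:R.from_euler('z',yaw).apply(np.array([[-75,-15.5,z],[125,-15.5,z],[125,15.5,z],[-75,15.5,z]],float))+[g[0],g[1],0]
cv2.polylines(o,[P(ch(44.5))],True,(255,0,255),1)
cv2.imwrite("pics/fit.png",o)
E
python3 fit.py
```

```text
brown 1282
len 200.6499838855845 yaw 1.4576493935834038 mid [442.1 -61.7  44.5]
grip [442.14453125 -86.6484375 ] 0.24770709516472234
rim (np.float32(-166.11737), np.float64(464.0), np.float64(194.0))
```

View pics/fit.png

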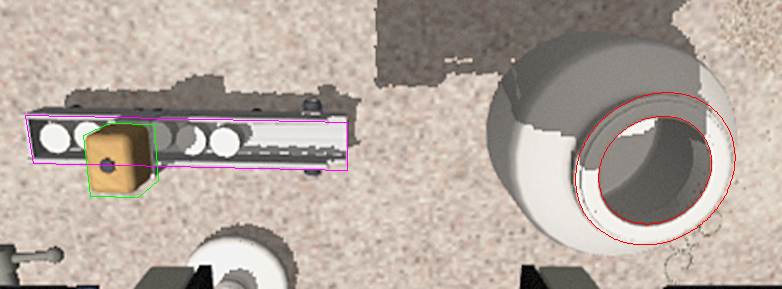

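The rim fits well at (464,194). The chute and grip agree across views to 2–3 mm: (440.5,−87), yaw about 1.465. Next I grasp and lift.

Run:
```python
from h import *
yaw=1.465; rv=trot(yaw).as_rotvec(); g=[440.5,-87]
robot.reach(g+[135],rv)
robot.move_linear(g+[68],vel=100)
f0=readout.get_force(); set_gripper(20)
print("w",readout.get_width(),f0,readout.get_force(),readout.get_t())
robot.move_linear(g+[80],vel=60); robot.pause(.2)
print("lift",readout.get_force(),readout.get_torque(),readout.get_t())
robot.move_linear(g+[68+140],vel=90)
J=np.array([464,194.]); h=np.array([np.cos(yaw),np.sin(yaw)])
t0=readout.get_t(); o=J-h*131.5
robot.move_linear([*o,68+140],vel=70); robot.pause(.2)
F=np.array([readout.get_force() for _ in range(8)]); print(F.mean(0),F.std(0),readout.get_width(),t0,readout.get_t(),readout.get_tcp_pos(),o)
im=eyes.capture("wrist"); cv2.imwrite("pics/w2.png",cv2.resize(im[40:290],None,fx=1.25,fy=1.25)); s=eyes.capture("scene"); cv2.imwrite("pics/s2.png",cv2.resize(s[140:320,200:440],None,fx=3,fy=3,interpolation=2))
```

```text
w 25.70555255819468 [0.22722638 0.24379678 0.29729366] [ 0.71800369 -0.44292617  0.58806102] 6.5583
lift [-1.11965435 -0.79157024 -2.64441666] [-0.04845295 -0.05844353  0.01519462] 7.1083
[ 0.04864167  0.19861201 -3.59006448] [6.9388939e-18 0.0000000e+00 4.4408921e-16] 25.90432451318346 8.6833 11.1833 [450.10244525  63.10789156 208.00771381] [450.11372143  63.23524455]
```

View pics/w2.png

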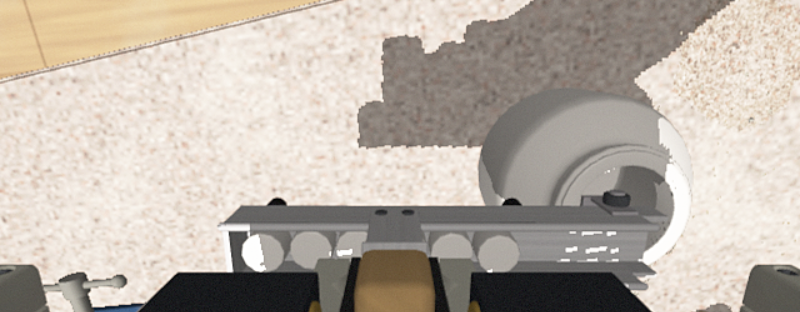

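View pics/s2.png

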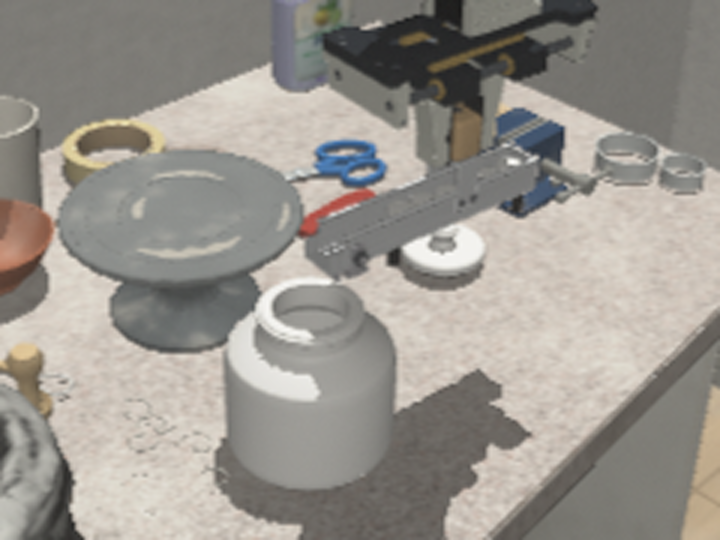

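The chute is held level with the slugs in the channel, and the spout is over the mouth. I'll check the lateral and axial hold offset against the image, then descend by feel.

```bash
python3 - <<'E'
from h import *
w=eyes.camera_params("wrist"); p=np.array(readout.get_tcp_pos()); yaw=1.465
for dz in (0,):
  for X in ([-75,15.5,44.5],[125,15.5,44.5],[-75,-15.5,44.5],[13,17,104],[-13,17,104],[-75,15.5,18]):
    W=R.from_euler('z',yaw).apply(X)+[p[0],p[1],p[2]-68]; q=proj(w,W)[0]; print(X,((q-[0,40])*1.25).round(1))
t=np.linspace(0,2*np.pi,8,endpoint=False)
print(((proj(w,np.column_stack([464+39.5*np.cos(t),194+39.5*np.sin(t),126+0*t]))-[0,40])*1.25).round().tolist())
E
python3 - <<'E'
import cv2
a=cv2.imread("pics/w2.png")[150:312,200:720]; cv2.imwrite("pics/w2c.png",cv2.resize(a,None,fx=1.53,fy=1.53,interpolation=2))
E
```

```text
[-75, 15.5, 44.5] [220.2 222.3]
[125, 15.5, 44.5] [680.4 222.1]
[-75, -15.5, 44.5] [228.2 286.2]
[13, 17, 104] [435.  284.9]
[-13, 17, 104] [350.2 284.9]
[-75, 15.5, 18] [240.1 203.5]
[[621.0, 274.0], [670.0, 252.0], [694.0, 205.0], [678.0, 159.0], [627.0, 144.0], [575.0, 170.0], [554.0, 219.0], [574.0, 261.0]]
```

View pics/w2c.png

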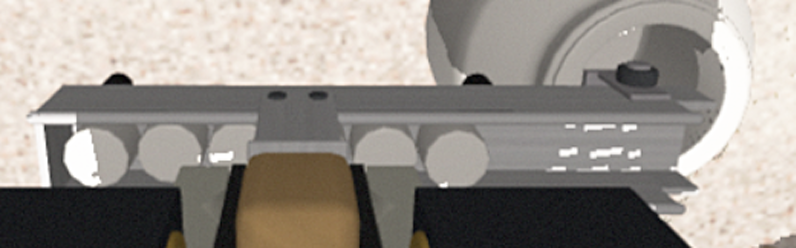

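```bash
cat >> h.py <<'E'
YAW=1.465; HH=np.array([np.cos(YAW),np.sin(YAW),0])
def F(n=3):
    a=[]
    for _ in range(n): a.append(readout.get_force()); robot.pause(.02)
    return np.mean(a,0)
E
python3 - <<'E'
from h import *
p=np.array([450.114,63.235,208.]); 
p[2]=68+120; robot.move_linear(p,vel=40); robot.pause(.2)
F0=F(); np.save("F0.npy",F0); print(F0,readout.get_t())
while p[2]>68+109.5:
    p[2]-=.4; robot.move_linear(p,vel=20)
    f=F(2)-F0
    if f[2]>1.0: print(round(p[2]-68,2),f.round(2),round(f@HH,2))
    if f[2]>4: break
print(readout.get_tcp_pos(),readout.get_t()); np.save("p.npy",p)
E
```

```text
[ 0.12396896 -0.01986895 -2.85345929] 12.1833
113.6 [-1.16 -1.82  6.28] -1.93
[450.28672159  63.15737921 181.96438079] 16.7167
```

Run:
```python
from h import *
p=np.load("p.npy"); F0=np.load("F0.npy")
p[2]+=.15; robot.move_linear(p,vel=20); b=F()-F0; print("base",b.round(2),round(b@HH,2))
for i in range(24):
    p-=.5*HH; robot.move_linear(p,vel=20); f=F(2)-F0
    print(round((i+1)*.5,1),f.round(2),"h",round(f@HH,2))
    if f@HH>5: break
    if f[2]>8: p[2]+=.1
    if f[2]<2.: p[2]-=.1
print(readout.get_tcp_pos(),readout.get_t()); np.save("p.npy",p)
```

```text
base [-0.95 -2.97  7.14] -3.06
0.5 [-0.82  0.01  5.98] h -0.08
1.0 [-1.42  4.07  4.26] h 3.9
1.5 [0.29 2.37 4.84] h 2.39
2.0 [0.25 3.08 5.01] h 3.09
2.5 [-0.12  2.93  5.49] h 2.9
3.0 [0.79 3.26 5.23] h 3.33
3.5 [-0.06  2.6   5.55] h 2.58
4.0 [0.58 2.8  5.66] h 2.84
4.5 [0.01 3.32 5.9 ] h 3.3
5.0 [0.79 2.81 5.62] h 2.88
5.5 [0.3 3.6 5.3] h 3.61
6.0 [0.86 3.13 5.81] h 3.2
6.5 [0.28 4.08 5.55] h 4.08
7.0 [-0.23  5.09  4.81] h 5.04
[449.40962389  56.60635341 181.67559817] 20.9833
```

Run:
```python
from h import *
p=np.load("p.npy"); F0=np.load("F0.npy")
p[2]+=.2; robot.move_linear(p,vel=20); f=F(4)-F0; print("up",f.round(2),round(f@HH,2))
for i in range(4):
    p-=.25*HH; robot.move_linear(p,vel=20); f=F(3)-F0
    print(i,f.round(2),"h",round(f@HH,2), readout.get_tcp_pos())
    if f@HH>5: break
print(readout.get_t()); np.save("p.npy",p)
```

```text
up [0.47 5.32 4.12] 5.34
0 [0.49 6.76 2.97] h 6.78 [449.32564701  56.51768473 181.69913011]
21.6
```

Wall contact is confirmed: the horizontal force rises while the vertical force drops. The seat lies at about 12 mm in the chute frame. I'll ease off slightly and tip about the seat edge with force feedback.

```bash
cat > tip.py <<'E'
from h import *
import json,sys
F0=np.load("F0.npy")
def tip_to(S,targets,vel=20,Fz=5.,log=2):
    """S: dict piv (world, commanded), zs, ang(deg)"""
    for k,a in enumerate(targets):
        piv=np.array(S["piv"]); piv+=7*(np.sin(np.radians(a))-np.sin(np.radians(S["ang"])))*HH
        def go():
            C=R.from_euler('z',YAW)*R.from_euler('y',np.radians(a))
            robot.move_linear(piv+C.apply([-111.5,0,68-S["zs"]]),trot(YAW,np.radians(a)).as_rotvec(),vel=vel)
        go(); S["ang"]=a
        for it in range(3):
            f=F(2)-F0; h=f@HH
            if it==0 and k%log==0: print(a,"z %.1f h %.1f"%(f[2],h),"lat %.1f"%(f@[-HH[1],HH[0],0]),"t %.1f"%readout.get_t())
            if np.linalg.norm(f)>14: print("HIGH",a,f.round(1))
            dz=np.clip((f[2]-Fz)/12,-.4,.4) if abs(f[2]-Fz)>2 else 0
            dh=np.clip((h-1.5)/12,0,.4) if h>3.5 else (np.clip((h+2)/12,-.3,0) if h<-4 else 0)
            if dz==0 and dh==0: break
            piv=piv+[0,0,dz]+dh*HH; go()
        S["piv"]=piv.tolist()
    json.dump(S,open("S.json","w")); return S
E
python3 - <<'E'
from tip import *
p=np.load("p.npy"); zs=12.2
p+=.35*HH; p[2]-=.1; robot.move_linear(p,vel=20); f=F(3)-F0; print("eased",f.round(2),f@HH)
piv=p-[0,0,68]+111.5*HH+[0,0,zs]; print("pivot",piv,"radial dist",np.linalg.norm((piv-[464,194,0])[:2]))
S=tip_to(dict(piv=piv.tolist(),zs=zs,ang=0.),[1,2,3,4.5,6,7.5,9,10.5],log=1)
print(S, readout.get_t())
E
```

```text
eased [0.49 4.86 4.54] 4.888434357091036
pivot [461.15966341 167.25015909 126.05      ] radial dist 26.900213769243006
1 z 4.1 h 3.9 lat -0.8 t 22.2
2 z 4.3 h 1.2 lat -0.8 t 23.1
3 z 4.3 h 0.4 lat -1.5 t 23.3
4.5 z 5.2 h -1.4 lat -1.3 t 23.7
6 z 5.7 h -1.9 lat -1.3 t 24.0
7.5 z 5.0 h -1.7 lat -1.9 t 24.4
9 z 5.2 h -1.9 lat -1.8 t 24.7
10.5 z 5.5 h -2.1 lat -2.0 t 25.1
{'piv': [461.3451049948869, 168.99643136621324, 126.04999999999991], 'zs': 12.2, 'ang': 10.5} 25.0917
```

Contact is holding near 5 N, so I continue through the pour.

Run:
```python
from tip import *
S=json.load(open("S.json"))
S=tip_to(S,list(np.arange(11.5,23,1.))+list(np.arange(24,37,1.5)),log=2)
robot.pause(.8); f=F(3)-F0; print(S,f.round(2),f@HH,readout.get_t())
im=eyes.capture("wrist"); s=eyes.capture("scene"); t=eyes.capture("top")
a=cv2.resize(s[150:310,220:420],(600,480),interpolation=2); b=cv2.resize(t[190:280,230:350],(600,450),interpolation=2)
cv2.imwrite("pics/s3.png",s);cv2.imwrite("pics/t3.png",t)
o=np.vstack([cv2.resize(im[60:300],(600,225)),cv2.resize(a[:,:],(600,375))]); cv2.imwrite("pics/c3.png",o)
```

```text
11.5 z 5.1 h -1.8 lat -0.8 t 25.4
13.5 z 3.8 h -1.8 lat -0.6 t 26.0
15.5 z 4.0 h -1.6 lat -1.6 t 26.6
17.5 z 3.1 h -1.4 lat -0.8 t 27.2
19.5 z 3.5 h -1.7 lat 0.1 t 28.1
21.5 z 4.2 h -1.8 lat -0.4 t 28.7
24.0 z 4.3 h -1.8 lat 0.3 t 29.3
27.0 z 3.5 h -1.4 lat -0.3 t 30.0
30.0 z 4.0 h -0.3 lat 0.1 t 30.7
33.0 z 3.4 h -0.4 lat -0.3 t 31.4
36.0 z 2.6 h -0.4 lat 0.4 t 32.1
{'piv': [461.6448847315147, 171.81940684857057, 125.66592409083358], 'zs': 12.2, 'ang': np.float64(36.0)} [-0.26  0.01  4.01] -0.0171998141486324 33.2583
```

View pics/c3.png

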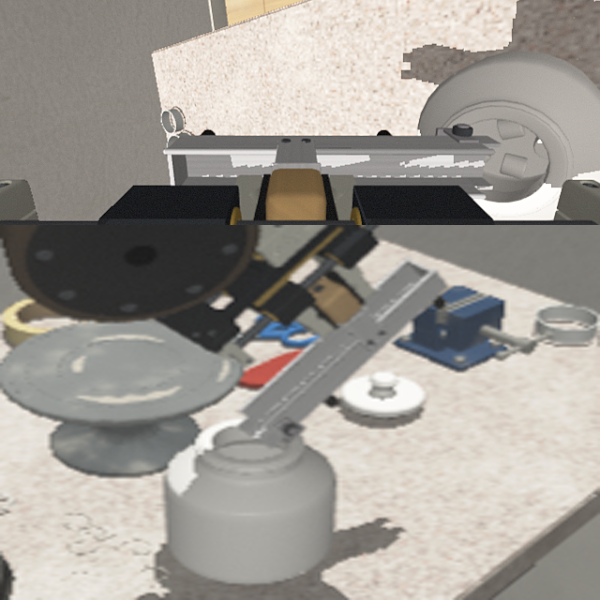

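The chute looks empty and the slugs are in the jar. I lift straight off the rim, level the chute in the air, check the weight, and look.

Run:
```python
from tip import *
p=np.array(readout.get_tcp_pos()); 
p=p+[0,0,1]+1.0*HH; robot.move_linear(p,vel=15)
p[2]+=45; robot.move_linear(p,vel=60); f=F(2); print("off",f.round(2))
robot.move_linear([450.1,63.2,260],trot(YAW).as_rotvec(),vel=70); robot.pause(.3)
f=F(4); print("level",f.round(2),"F0",F0.round(2),readout.get_width(),readout.get_t())
w=eyes.capture("wrist"); t=eyes.capture("top"); 
robot.move_linear([440.5,-87,208],vel=150); t2=eyes.capture("top"); w2=eyes.capture("wrist")
print([(np.round(d["bbox"]).tolist(),round(d["p"],2)) for d in eyes.look_for("top","mill_jar")],readout.get_t())
cv2.imwrite("pics/t4.png",t2)
o=np.vstack([cv2.resize(w2[60:300],(720,270)),cv2.resize(t2[205:265,230:410],(720,240),interpolation=2)]); cv2.imwrite("pics/c4.png",o)
```

```text
off [ 0.15  0.17 -1.91]
level [-0.49  0.26 -2.16] F0 [ 0.12 -0.02 -2.85] 26.0736913634096 35.925
[([248.0, 214.0, 294.0, 253.0], 0.94)] 37.3833
```

View pics/c4.png

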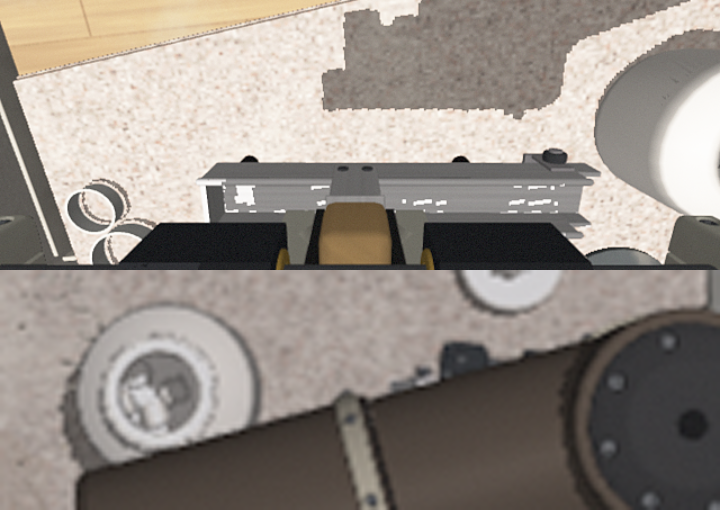

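The chute is empty: it now weighs 2.2 N and the channel is bare. The slugs are visible in the jar. Now I set it down.

Run:
```python
from tip import *
p=np.array([440.5,-87,70.]); robot.move_linear(p,vel=90); robot.pause(.2); f0=F()
while p[2]>66.5:
    p[2]-=.3; robot.move_linear(p,vel=20); f=F(2)-f0
    if f[2]>1.5: break
print("touch",p[2],f.round(2))
set_gripper(50); print(readout.get_width())
p[2]+=72; robot.move_linear(p,vel=90)
robot.reach([400,-200,300],trot(1.465).as_rotvec()); robot.reach([216,-600,300],trot(0.96+np.pi/2-.9).as_rotvec()) if False else robot.move_j([-0.957,0.359,0.012,0,-1.224,-0.288])
print("F",readout.get_force(),readout.get_t())
t=eyes.capture("top"); s=eyes.capture("scene")
P=eyes.camera_params("top")
m=cv2.inRange(cv2.cvtColor(t,cv2.COLOR_BGR2HSV),(8,90,60),(25,255,255)); print("pred grip",proj(P,[440.5,-87,104]),"jar c",proj(P,[464,194,126]))
for n in ("mill_jar","jar_lid","wood_rib","wood_stamp","rubber_kidney","chute"): print(n,[(np.round(d["bbox"],1).tolist(),round(d["p"],2)) for d in eyes.look_for("top",n)][:1])
cv2.imwrite("pics/t5.png",t); cv2.imwrite("pics/s5.png",s)
o=np.vstack([cv2.resize(t[120:280,190:470],(600,343),interpolation=2),cv2.resize(s[190:310,240:430],(400,253),interpolation=2) if False else cv2.resize(s[195:310,240:500],(600,257),interpolation=2)]); cv2.imwrite("pics/c5.png",o)
t0=cv2.imread("pics/top0.png"); d=cv2.absdiff(t,t0).max(2); print("jar-edge diff", (d[205:265,240:305]>40).sum())
```

```text
touch 67.90000000000002 [0.   0.06 2.08]
49.72001008196467
F [ 0.68333068 -0.43226821 -0.35793154] 45.475
pred grip [[371.88768238 241.87492664]] jar c [[269.08132346 235.48754463]]
mill_jar [([246.7, 214.3, 297.9, 262.1], 0.94)]
jar_lid [([345.1, 190.3, 367.4, 214.0], 0.68)]
wood_rib [([427.7, 134.9, 447.9, 168.5], 0.74)]
wood_stamp [([222.5, 173.9, 235.4, 186.4], 0.53)]
rubber_kidney [([332.9, 160.6, 367.4, 176.5], 0.63)]
chute [([325.5, 230.7, 395.1, 250.2], 0.88)]
jar-edge diff 39
```

View pics/c5.png

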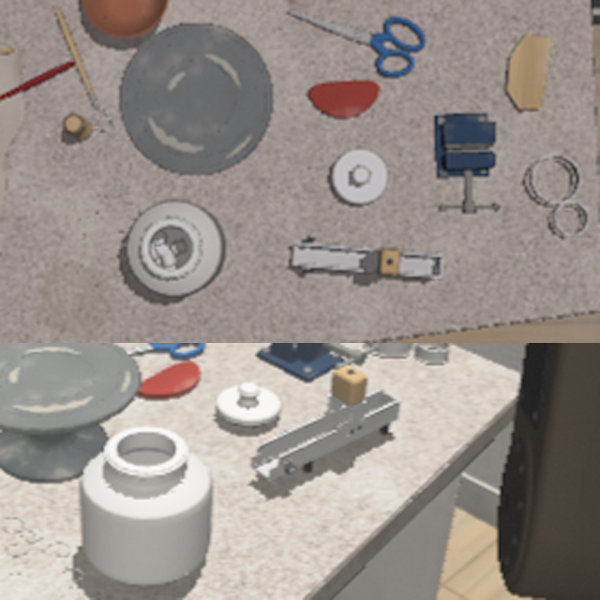

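The chute stands empty on its feet, the slugs are in the jar with none on the table, and everything else is in place.

```bash
python3 -c "
from workcell import order,readout
print(readout.get_t(), order.finish_job())"
```

```text
the job is handed in; nothing more can be done
45.875 None
```

The grinding cylinders are in the jar, the empty chute is back on its feet, and the job was handed in at 45.9 s of the 64 s allowed.

- **Hooking:** I lifted the chute level and found the hook's seat by feel about 12 mm above foot level. I drew the tab back until it met the inside of the neck.
- **Force on the jar:** Readings taken at each step stayed below about 8 N in total, against the 20 N limit.
- **Pouring:** I tipped the chute to 36° about the rim, holding contact at about 3–6 N. Then I lifted it off, levelled it and set it down where it had stood.

**Last checks:**
- The channel was bare, and the chute weighed about 2.2 N, which matches its 0.23 kg empty weight.
- The last pictures show cylinders inside the jar and none on the worktop. I did not count all six one by one; that rests on the empty channel, the weight and the clear worktop.
- The jar area matches the first top picture apart from 39 changed pixels, some of which are the cylinders now inside. The lid, rib, stamp and kidney are where they were, within the detectors' scatter.
- One reading disagreed slightly: the loaded weight varied between 2.9 and 3.6 N, so I used weight only as a supporting check.

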